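# Set a tilting sample table to 20 degrees on a gauge block

### The job

Set the tilting sample table for a 20 degree reflectance reading: raise its hinged plate fully by the bar handle, stand the middle-height gauge block upright and squarely on the bright seat mark of the base, let go of it, and lower the plate until its roller rests on the block. Leave the block and plate there, and do not disturb the other two blocks, the jar or the dish.

Things in the scene. Friction and masses are not known exactly. Their poses are not given: they have to be found in the camera images.
- stage: fixed base of the tilting sample table: dark steel slab 190 mm (x) by 110 mm (y) by 15 mm thick, lying on the bench. Origin at the centre of its underside, z up; +x points to the hinge end (away from the robot, give or take its yaw), -x to the open front end. Two hinge cheeks at x = +75 mm, y = +-50 mm stand to 37 mm. The rest of its top is flat.
- hinge_axis (a point): the middle of the plate's hinge axis, in the base at x = +75, y = 0, z = 23 mm; the axis runs along the base's y; its axes are those of the base.
- tilt_plate (a joint): angle of the hinged aluminium plate in rad: 0 = level (roller down on the base; it starts so), growing as the front (-x) end rises; stop at 0.733 (42 degrees). The hinge is stiff: left above about 0.6 rad the plate stays put; below about 0.5 it sinks slowly by its own weight. Raising takes about 9 N at the handle, lowering 2 N or less. Plate frame: origin on the hinge axis, parallel to the base's axes when level.
- plate_front (a point): middle of the plate's lower front edge, in the plate's frame at x = -160, z = +6 mm. The plate is 170 mm long, 84 wide, 12 thick (z = 6 to 18 mm). Fully raised, this edge overhangs the seat mark, about 119 mm above the base's top: the block must go in from the front with the gripper leaning back towards the robot.
- plate_handle (a point): centre of the steel bar handle on top of the plate near its front end: round bar 10 mm thick, 70 mm long along y, on two posts at y = +-32 mm; 58 mm clear between them. In the plate's frame it lies at x = -125, y = 0, z = +50 mm, so 32 mm above the plate's top. Behind it a sample clamp, 60 mm wide, stands on the plate at x = -60 to -20, up to z = 64 mm.
- roller: steel roller under the plate, free to turn about its own y axis, 16 mm in diameter, 76 mm long along y; origin at its centre, in the plate's frame at x = -120, y = 0, z = 0 mm. Its underside stands 120 mm times sin(angle) above the base's top: 41 mm at 20 degrees. Then it is 113 mm in front of the hinge axis, above the seat mark.
- gauge_seat (a point): centre of the bright rectangular seat mark (49 by 32 mm, flush, long side along the base's x) on the base's top, where the block stands, long side along the base's x; in the base at x = -42, y = 0, z = +15 mm, 53 mm behind the base's front edge; short bright ticks on the base's side margins show its two ends. Axes as the base's.
- block_low: loose ground-steel gauge block, the lowest of three: 45 mm long (its x), 28 mm wide (its y), 30 mm tall (its z); standing upright on the bench; origin at the centre of its underside. Under the roller it gives 14.5 degrees.
- block_mid: loose ground-steel gauge block, the middle-height one of three: 45 mm long (its x), 28 mm wide (its y), 41 mm tall (its z); standing upright on the bench; origin at the centre of its underside. Under the roller it gives 20 degrees.
- block_high: loose ground-steel gauge block, the tallest of three: 45 mm long (its x), 28 mm wide (its y), 53 mm tall (its z); standing upright on the bench; origin at the centre of its underside. Under the roller it gives 26 degrees.
- bottle: bystander: small glass jar with an orange cap, 56 mm in diameter, 110 mm tall, loose; origin at the centre of its underside.
- dish: bystander: flat clear covered dish, 76 mm in diameter, 21 mm tall, loose; origin at the centre of its underside.
Mind the look-alikes: they are no part of the job. Leave any black or purple look-alike of the block_mid alone.

How it is judged (in metres and radians):
On the way, in this order (a step that is already met when the one before it is completed fails the run):
1. the plate is raised past 32 degrees (value of joint tilt_plate above 0.56 rad), for 0.2 s.
2. the middle-height block stands squarely on the seat mark under the raised plate, let go (x of block_mid in the frame of gauge_seat between -0.014 and 0.014 m and y of block_mid in the frame of gauge_seat between -0.012 and 0.012 m and z of block_mid in the frame of gauge_seat between -0.003 and 0.003 m and angle between the x axis of block_mid and the x axis of stage, either way round below 0.21 rad and angle between block_mid's own z axis and vertical below 0.05 rad and value of joint tilt_plate above 0.42 rad and contact force between the fingers and block_mid below 0.1 N and linear speed of block_mid below 0.01 m/s), for 0.2 s.
At the end, for the whole second after the job is handed in: The middle-height block stands upright on the base, within 14 mm along and 12 mm across of the seat mark's centre and within 12 degrees of square, and the plate rests still at 20 +-1 degrees with its roller pressing on the block, both let go (x of block_mid in the frame of gauge_seat between -0.014 and 0.014 m and y of block_mid in the frame of gauge_seat between -0.012 and 0.012 m and z of block_mid in the frame of gauge_seat between -0.003 and 0.003 m and angle between the x axis of block_mid and the x axis of stage, either way round below 0.21 rad and angle between block_mid's own z axis and vertical below 0.05 rad and value of joint tilt_plate between 0.332 and 0.366 rad and contact force between roller and block_mid above 0.2 N and velocity of joint tilt_plate between -0.01 and 0.01 rad/s and linear speed of block_mid below 0.01 m/s); the robot touches nothing.
It fails at once if the block low is disturbed (moved more than 25 mm or tipped) (distance of block_low from where it was at the start of the episode above 0.025 m or angle between block_low's own z axis and vertical above 0.4 rad).
It fails at once if the block high is disturbed (moved more than 25 mm or tipped) (distance of block_high from where it was at the start of the episode above 0.025 m or angle between block_high's own z axis and vertical above 0.4 rad).
It fails at once if the bottle is disturbed (moved more than 25 mm or tipped) (distance of bottle from where it was at the start of the episode above 0.025 m or angle between bottle's own z axis and vertical above 0.4 rad).
It fails at once if the dish is disturbed (moved more than 25 mm or tipped) (distance of dish from where it was at the start of the episode above 0.025 m or angle between dish's own z axis and vertical above 0.4 rad).
It also fails if it takes over 64 s, if anything falls off the work surface, if the arm or the gripper's body presses on something with over 40 N, if the wrist force passes 120 N, or if a joint passes its speed limit or range.

### The arm

A 6-joint arm with a two-finger parallel gripper is mounted at the origin on the work surface. World frame = base frame: x ahead of the robot, y to its left, z up, the work surface at z = 0. Lengths are in m, angles in degrees, forces in N, time in s.
With the tool pointing down it reaches from about 0.325 to 0.85 m from the base axis. Payload 15.5 kg.
Tool frame: the origin (TCP) lies at the very end of the fingers, on their centre line; the grasp point (between the pads) lies arm.grip_depth behind it (arm.grip_depth is the distance from the TCP to the grasp point, in m); z points along the fingers, y is the direction in which the jaws open and shut (so a half turn about z gives the same grasp; the last joint's range is limited). The gripper opens to 91 mm and grips with 3 to 60 N. Pads are 32 mm wide; open, the fingers measure 118 mm over their backs; the gripper's body (76 mm by 178 mm) begins 60 mm behind the grasp point.
Start: joints at [61.049, 28.281, 77.091, -0, 74.628, -5.472], TCP at [0.249, 0.573, 0.214] pointing down, gripper open.
Joint ranges: [-166.48, 166.48], [-47.26, 123.95], [12.59, 153.08], [-70.14, 250.14], [6.76, 159.57], [-176.63, 176.63]. Speed limits (degrees/s): [108.29, 108.29, 147.25, 172.46, 172.46, 172.46].

### API

Orientations are given as a 3x3 rotation matrix whose columns are the frame's x, y, z axes.
In Python, from rig import arm gives the robot as it stands. Calls block until the motion is done:
- arm.move_to(position, orientation): joint-space move of the TCP to a pose.
- arm.move_l(position, orientation=None, feed=0.15): straight line of the TCP; orientation=None keeps the orientation; feed is the mean speed in m/s.
- arm.move_joints(angles): joint-space move.
- arm.grip(opening): finger opening in m; the grip force is fixed at half the most; returns when the fingers have stopped.
- arm.sleep(seconds).
- arm.solve_ik(position, orientation): joint angles nearest the present ones, or None.
- arm.snapshot(name): name is "side" or "top"; returns the picture (420x560x3 uint8, red, green, blue); there is no depth.
- arm.get_calibration(name): a dict with "intrinsics" (3x3 intrinsics, pixels), "cam_to_world" (4x4, takes a point from camera to world coordinates). Camera axes: x right, y down, z forward; pixel columns grow to the right and rows downward; lengths in m; the calibration is good to about 2 mm. A picture is of the moment at which its call begins. get_calibration takes no time and is no camera call.
A pose or a line that the arm cannot do raises arm.Unreachable and nothing moves.
- arm.sign_off(): hands the job in, once; it reports no verdict.
Readings, each from a call of its own:
- arm.current_t(): time.
- arm.current_joint_positions(): joint angles.
- arm.current_dq(): joint speeds.
- arm.current_tau(): joint torques, N m.
- arm.current_ee_pos(): TCP position.
- arm.current_tool_rot(): TCP orientation.
- arm.current_force(): force on the tool from outside, world axes, zero at the start.
- arm.current_torque(): the same for the moment, N m.
- arm.current_width(): finger opening in m.
Only numpy, scipy, OpenCV 4.12 (cv2) and the standard library are available. Lean on these libraries where they do the work, as an engineer would, in place of code of your own. Each camera call takes 0.05 s, during which the arm holds its last target.

## Working session

There is one attempt and no reset: what is moved stays moved. The work goes in short steps, each a Python script; the robot and the scene stay as the last script left them, time stands still between calls to the robot, and variables do not carry over. Pictures are saved under pics/ and viewed, and the job is handed in when it is done.

```bash
ls; mkdir -p pics; python3 - <<'E'
from rig import arm
import cv2,numpy as np
for n in("side","top"):
    im=arm.snapshot(n); cv2.imwrite(f"pics/{n}0.png",im[:,:,::-1]); c=arm.get_calibration(n); print(n,np.round(c["intrinsics"],1).tolist(),np.round(c["cam_to_world"],3).tolist())
print(arm.grip_depth,arm.current_t(),arm.current_tool_rot())
E
```

```text
pics
side [[493.5, 0.0, 283.3], [0.0, 493.5, 208.3], [0.0, 0.0, 1.0]] [[-0.999, -0.012, 0.032, 0.533], [-0.031, 0.691, -0.722, 0.82], [-0.014, -0.722, -0.691, 0.91], [0.0, 0.0, 0.0, 1.0]]
top [[492.7, 0.0, 270.9], [0.0, 492.7, 211.9], [0.0, 0.0, 1.0]] [[0.017, -0.975, 0.22, 0.26], [-1.0, -0.018, -0.003, -0.032], [0.007, -0.22, -0.976, 1.38], [0.0, 0.0, 0.0, 1.0]]
0.0188 0.1 [[-9.17197815e-01  3.98431751e-01 -5.54607538e-04]
 [ 3.98432117e-01  9.17197326e-01 -9.56042445e-04]
 [ 1.27766886e-04 -1.09785350e-03 -9.99999389e-01]]
```

View pics/side0.png

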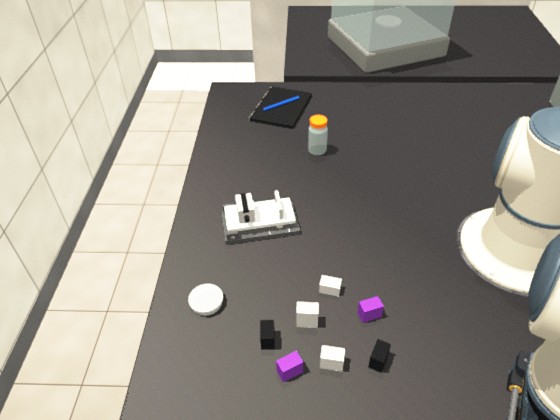

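View pics/top0.png

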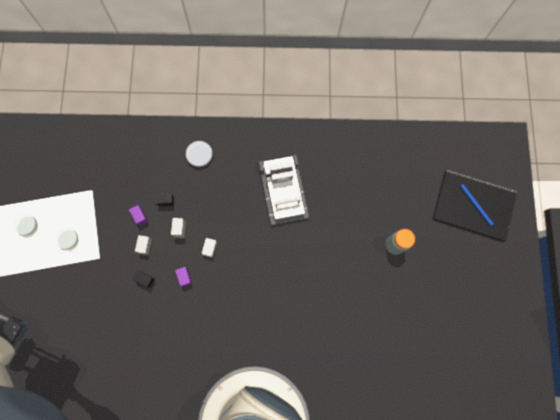

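```bash
python3 - <<'E'
import cv2,numpy as np
s=cv2.imread("pics/side0.png");t=cv2.imread("pics/top0.png")
a=cv2.resize(s[265:385,250:400],None,fx=5,fy=5,interpolation=cv2.INTER_CUBIC);cv2.imwrite("pics/c_side.png",a)
a=cv2.resize(t[190:295,120:225],None,fx=5.6,fy=5.6,interpolation=cv2.INTER_CUBIC);cv2.imwrite("pics/c_top.png",a)
a=cv2.resize(s[180:250,210:310],None,fx=8,fy=8,interpolation=cv2.INTER_CUBIC);cv2.imwrite("pics/c_sst.png",a)
a=cv2.resize(t[145:235,245:325],None,fx=6.5,fy=6.5,interpolation=cv2.INTER_CUBIC);cv2.imwrite("pics/c_tst.png",a)
E
```

```text
(no output)
```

View pics/c_side.png

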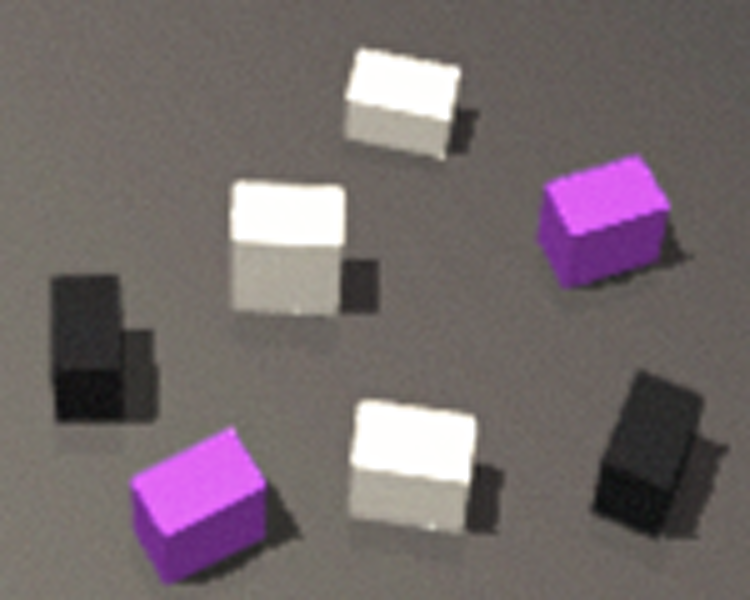

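View pics/c_top.png

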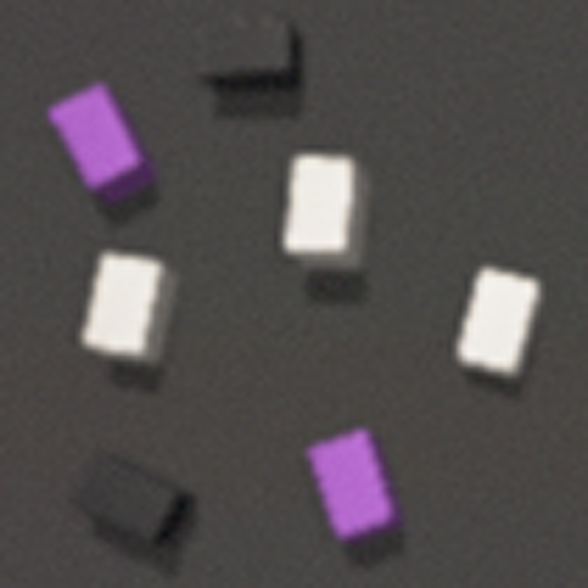

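View pics/c_sst.png

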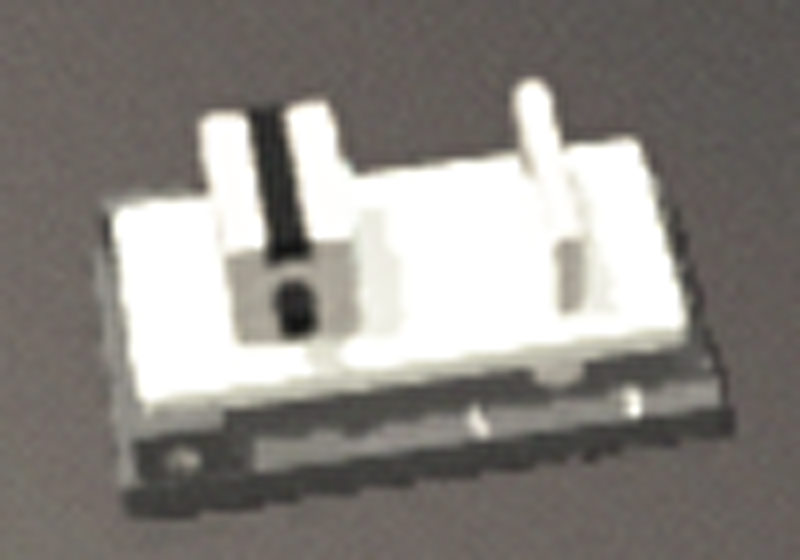

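View pics/c_tst.png

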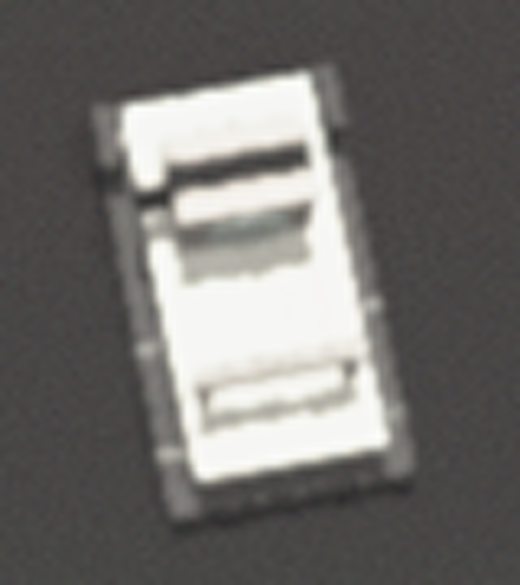

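```bash
cat > h.py <<'E'
from rig import arm
import cv2,numpy as np
def ray(n,px,z):
    c=arm.get_calibration(n);K=np.array(c["intrinsics"]);T=np.array(c["cam_to_world"])
    d=T[:3,:3]@np.linalg.solve(K,[px[0],px[1],1.]);o=T[:3,3]
    return o+d*(z-o[2])/d[2]
def proj(n,p):
    c=arm.get_calibration(n);K=np.array(c["intrinsics"]);T=np.linalg.inv(np.array(c["cam_to_world"]))
    q=K@(T[:3,:3]@np.asarray(p)+T[:3,3]);return q[:2]/q[2]
E
python3 - <<'E'
from h import *
np.set_printoptions(precision=4,suppress=True)
s=cv2.imread("pics/side0.png");t=cv2.imread("pics/top0.png")
def blobs(im,thr,box,ks):
    g=im.min(2).astype(int);m=((g>thr)).astype(np.uint8);M=np.zeros_like(m);x0,y0,x1,y1=box;M[y0:y1,x0:x1]=m[y0:y1,x0:x1]
    return [c for c in cv2.findContours(M,cv2.RETR_EXTERNAL,cv2.CHAIN_APPROX_NONE)[0] if cv2.contourArea(c)>30]
def meas(n,im,thr,box,zs):
    g=im.min(2)
    for c in blobs(im,thr,box,0):
        m=cv2.moments(c);cx=m['m10']/m['m00'],m['m01']/m['m00']
        for z in zs:
            P=np.array([ray(n,p[0],z)[:2] for p in c],np.float32)
            r=cv2.minAreaRect(P*1000)
            print(n,np.round(cx,1),'z',z,'cent',ray(n,cx,z)[:2],'rect',np.round(r[0],1),np.round(r[1],1),round(r[2],1))
zs=(.03,.041,.053)
print(t[230,178],t[247,209],t[310,305-0]);
meas("top",t,150,(125,200,225,260),zs)
meas("side",s,205,(285,270,350,375),zs)
print(s[278:300:2,331].min(1),s[303:330:2,307].min(1),s[345:375:2,332].min(1))
meas("top",t,140,(250,145,315,235),(.041,))
off=np.array([245,145])
for p in [(148,350),(167,453),(372,303),(395,410),(175,520),(410,480),(335,68),(95,105)]:
    q=off+(np.array(p)+.5)/6.5-.5; print(p,q,ray("top",q,.015),ray("top",q,.037)[:2])
off=np.array([210,180])
for p in [(480,422),(632,402),(538,90),(568,240)]:
    q=off+(np.array(p)+.5)/8-.5; print(p,q,ray("side",q,.015),ray("side",q,.078)[:2])
E
```

```text
[230 235 238] [231 236 240] [71 71 71]
top [208.4 246.6] z 0.03 cent [0.4629 0.1341] rect [462.8 134.1] [29.9 46.3] 77.0
top [208.4 246.6] z 0.041 cent [0.4613 0.1328] rect [461.2 132.8] [29.6 46. ] 77.0
top [208.4 246.6] z 0.053 cent [0.4595 0.1313] rect [459.4 131.3] [29.3 45.6] 77.0
top [141.4 243.8] z 0.03 cent [0.4674 0.3195] rect [467.5 319.5] [29.7 46.8] 81.9
top [141.4 243.8] z 0.041 cent [0.4657 0.3166] rect [465.8 316.7] [29.4 46.4] 81.9
top [141.4 243.8] z 0.053 cent [0.4639 0.3135] rect [464.  313.5] [29.2 46. ] 81.9
top [176.6 226. ] z 0.03 cent [0.5193 0.2252] rect [519.4 225.3] [45.4 30.5] 1.1
top [176.6 226. ] z 0.041 cent [0.5172 0.2231] rect [517.3 223.2] [45.1 30.2] 1.1
top [176.6 226. ] z 0.053 cent [0.5149 0.2208] rect [515.  220.9] [44.7 30. ] 1.1
side [332.3 352.8] z 0.03 cent [0.4647 0.3117] rect [464.8 311.5] [29.  46.1] 82.3
side [332.3 352.8] z 0.041 cent [0.4656 0.3181] rect [465.7 317.9] [28.6 45.5] 82.3
side [332.3 352.8] z 0.053 cent [0.4665 0.325 ] rect [466.6 324.8] [28.2 44.9] 82.3
side [307.4 307.5] z 0.03 cent [0.5133 0.206 ] rect [514.  205.8] [47
[... 874 characters left out ...]
.1245  0.015 ] [ 0.6246 -0.123 ]
(395, 410) [305.3462 207.6538] [ 0.5822 -0.1347  0.015 ] [ 0.577  -0.1331]
(175, 520) [271.5    224.5769] [ 0.5313 -0.0392  0.015 ] [ 0.5269 -0.0391]
(410, 480) [307.6538 218.4231] [ 0.551  -0.1413  0.015 ] [ 0.5463 -0.1396]
(335, 68) [296.1154 155.0385] [ 0.7394 -0.1075  0.015 ] [ 0.7317 -0.1063]
(95, 105) [259.1923 160.7308] [ 0.7198 -0.0002  0.015 ] [ 0.7124 -0.0007]
(480, 422) [269.5625 232.3125] [ 0.6065 -0.0269  0.015 ] [0.6014 0.0327]
(632, 402) [288.5625 229.8125] [ 0.5593 -0.0364  0.015 ] [0.5575 0.0239]
(538, 90) [276.8125 190.8125] [ 0.5948 -0.1827  0.015 ] [ 0.5905 -0.1121]
(568, 240) [280.5625 209.5625] [ 0.582  -0.1093  0.015 ] [ 0.5785 -0.0439]
```

The three steel candidates in the side image are:
- (330,281): smallest front face, so this is the low block.
- (307,307): tallest front face, so this is the high block.
- (332,353): in between. The two views agree only at z = 41 mm, with 45.5–46 x 29 mm measured. This is **block_mid**, at about (0.4657, 0.3173) with yaw -8°, confirmed in the enlarged crop.

The black and purple ones are look-alikes. From the ticks, in both views, the seat is at about (0.595, -0.080) with yaw 11.3°. Next I check reachability for the whole plan.

```bash
cat >> h.py <<'E'
D=np.deg2rad
SEAT=np.array([.595,-.080]);YAW=D(11.3)
ex=np.array([np.cos(YAW),np.sin(YAW),0]);ey=np.array([-np.sin(YAW),np.cos(YAW),0]);ez=np.array([0,0,1.])
ORG=np.array([*SEAT,0])+.042*ex
HINGE=ORG+.075*ex+.023*ez
def bar(a):
    c,s=np.cos(a),np.sin(a); return HINGE+ex*(-.125*c+.050*s)+ez*(.125*s+.050*c)
DEP=.013
def Rdown(sgn=1):
    y=sgn*ex;z=-ez;return np.column_stack([np.cross(y,z),y,z])
def tcpbar(a,up=0): return bar(a)+np.array([0,0,-DEP+up])
def Rlean(yaw,tilt,sgn=1):
    f=np.array([np.cos(yaw),np.sin(yaw),0]);z=np.sin(tilt)*f-np.cos(tilt)*ez
    y=sgn*np.array([-np.sin(yaw),np.cos(yaw),0]);return np.column_stack([np.cross(y,z),y,z])
BM=np.array([.4657,.3173]);BY=D(-8.)
TILT=D(40)
def tcpblk(c,yaw,z0,tilt=TILT,gx=-.005,gz=.029):
    f=np.array([np.cos(yaw),np.sin(yaw),0]);R=Rlean(yaw,tilt)
    return np.array([c[0],c[1],z0+gz])+gx*f+R[:,2]*arm.grip_depth
E
python3 - <<'E'
from h import *
np.set_printoptions(precision=1,suppress=True)
for sg in(1,-1):
    print('sgn',sg)
    for a in(0,.35,.72): print('bar',a,tcpbar(a).round(3),arm.solve_ik(tcpbar(a),Rdown(sg)))
    print('up',arm.solve_ik(tcpbar(0,.1),Rdown(sg)))
    for tl in (35,40,45):
        for up in(0,.12):
            print(tl,up,'pick',arm.solve_ik(tcpblk(BM,BY,up,D(tl)),Rlean(BY,D(tl),sg)),'place',arm.solve_ik(tcpblk(SEAT,YAW,.015+up,D(tl)),Rlean(YAW,D(tl),sg)),
            'front',arm.solve_ik(tcpblk(SEAT-.13*ex[:2],YAW,.025+up,D(tl)),Rlean(YAW,D(tl),sg)))
E
```

```text
sgn 1
bar 0 [ 0.6 -0.1  0.1] [-13.7  36.3  90.6  -0.   53.1 -25. ]
bar 0.35 [ 0.6 -0.1  0.1] [-12.7  34.7  85.4  -0.   59.9 -24. ]
bar 0.72 [ 0.7 -0.1  0.1] [-11.3  35.3  78.1  -0.   66.6 -22.6]
up [-13.7  28.9  85.5  -0.   65.6 -25. ]
35 0 pick None place [-24.6  39.4 118.4 109.6  20.9 128.5] front [-38.7  38.4 134.  120.4  30.6 101.3]
35 0.12 pick [ 44.   26.8 111.9 -58.7  31.9  10.7] place None front [-38.7  16.9 127.   67.2  28.5 161.2]
40 0 pick None place [-26.5  41.8 121.6 124.1  28.4 111.7] front [-42.2  42.9 137.4 126.8  40.2  89.6]
40 0.12 pick None place [-26.5  25.2 117.3  80.9  23.5 159.2] front [-42.2  19.  130.7  83.6  31.3 141.4]
45 0 pick None place [-28.5  44.9 124.5 131.7  37.4 101.2] front [-45.9  48.7 140.5 129.6  50.4  80. ]
45 0.12 pick None place [-28.5  27.  120.8 100.4  27.4 137.7] front [-45.9  22.1 134.3  96.5  36.7 124.2]
sgn -1
bar 0 [ 0.6 -0.1  0.1] [-13.7  36.3  90.6  -0.   53.1 155. ]
bar 0.35 [ 0.6 -0.1  0.1] [-12.7  34.7  85.4  -0.   59.9 156. ]
bar 0.72 [ 0.7 -0.1  0.1] [-11.3  35.3  78.1  -0.   66.6 157.4]
up [-13.7  28.9  85.5  -0.   65.6 155. ]
35 0 pick None place [-24.6  39.4 118.4 109.6  20.9 -51.5] front [-38.7  38.4 134.  120.4  30.6 -78.7]
35 0.12 pick [  44.    26.8  111.9  -58.7   31.9 -169.3] place [-24.6  24.1 113.6  58.4  23.2   3.2] front [-38.7  16.9 127.   67.2  28.5 -18.8]
40 0 pick None place [-26.5  41.8 121.6 124.1  28.4 -68.3] front [-42.2  42.9 137.4 126.8  40.2 -90.4]
40 0.12 pick None place [-26.5  25.2 117.3  80.9  23.5 -20.8] front [-42.2  19.  130.7  83.6  31.3 -38.6]
45 0 pick None place [-28.5  44.9 124.5 131.7  37.4 -78.8] front [ -45.9   48.7  140.5  129.6   50.4 -100. ]
45 0.12 pick None place [-28.5  27.  120.8 100.4  27.4 -42.3] front [-45.9  22.1 134.3  96.5  36.7 -55.8]
```

```bash
python3 - <<'E'
from h import *
np.set_printoptions(precision=1,suppress=True)
for yw in(-8,-2,4):
  for tl in (20,25,28,30,32,35):
    y=D(yw)
    print(yw,tl,*[arm.solve_ik(tcpblk(BM,y,up,D(tl)),Rlean(y,D(tl),-1)) for up in (0,.06,.12)])
for tl in (20,25,28,30,32,35):
    print(tl,*[arm.solve_ik(tcpblk(SEAT-b*ex[:2],YAW,z,D(tl)),Rlean(YAW,D(tl),-1)) for z,b in ((.015,0),(.025,0),(.025,.06),(.025,.13),(.12,.13))])
E
```

```text
-8 20 [ 36.7  37.7 108.9 -37.5  23.3 168.1] [ 36.7  31.2 106.8 -28.2  30.6 157.8] [ 36.7  25.2 103.9 -22.7  38.7 151. ]
-8 25 [  39.1   38.5  111.4  -56.6   21.8 -171.1] [ 39.1  31.6 109.5 -41.9  27.6 172.8] [ 39.1  25.3 106.7 -32.7  34.9 162.1]
-8 28 [  40.5   39.3  112.9  -68.6   22.2 -158. ] None [ 40.5  25.6 108.3 -39.8  33.3 169.9]
-8 30 None [  41.5   32.5  112.1  -58.1   26.6 -169.5] [ 41.5  25.8 109.3 -45.   32.6 175.5]
-8 32 None [  42.5   33.   113.   -64.7   26.9 -162.1] None
-8 35 None None [  44.    26.8  111.9  -58.7   31.9 -169.3]
-2 20 [ 35.6  37.4 110.2 -37.3  20.2 161.4] [ 35.6  30.7 108.1 -26.7  27.6 149.9] [ 35.6  24.6 105.1 -20.8  36.  143. ]
-2 25 [  37.7   38.2  113.1  -61.1   18.  -173.2] [ 37.7  31.1 111.2 -42.2  23.7 166.7] [ 37.7  24.6 108.2 -31.3  31.3 154.4]
-2 28 None None [ 39.   24.8 110.1 -39.3  29.1 163.1]
-2 30 None [  39.9   32.   114.1  -62.4   22.1 -171.6] [ 39.9  25.  111.3 -45.4  28.  169.7]
-2 32 None None None
-2 35 None None [  42.1   26.   114.2  -62.4   26.8 -171.9]
4 20 [ 34.3  37.2 111.4 -35.9  17.1 153.5] [ 34.3  30.3 109.3 -24.2  24.9 
[... 956 characters left out ...]
  -5.1] [-26.7  34.7 120.7  83.7  16.9 -28. ] [-34.1  34.1 129.1 100.2  19.9 -52.7] [-34.1  18.9 123.8  50.8  25.5   0.2]
30 [-22.7  37.7 114.9  83.8  16.3 -23.8] [-22.7  36.5 114.6  78.7  16.6 -18.5] [-27.7  35.4 122.1  94.9  18.4 -40.2] [-35.4  35.1 130.5 108.   22.5 -61.9] [-35.4  19.3 125.2  58.6  25.2  -8.5]
32 [-23.4  38.3 116.3  95.6  17.7 -36.4] [-23.4  37.  116.1  90.7  17.6 -31.2] [-28.6  36.1 123.5 104.2  20.5 -50.5] [-36.7  36.3 132.  113.9  25.5 -69.5] [-36.7  19.9 126.7  66.5  25.4 -17.6]
35 [-24.6  39.4 118.4 109.6  20.9 -51.5] [-24.6  38.  118.1 105.6  20.4 -47.3] [-30.1  37.6 125.6 114.7  24.7 -62.7] [-38.7  38.4 134.  120.4  30.6 -78.7] [-38.7  20.9 128.9  78.   26.7 -31. ]
```

```bash
cat >> h.py <<'E'
PARK=SEAT-.13*ex[:2]
def tcpv(c,z): return np.array([c[0],c[1],z+.025-arm.grip_depth])
E
python3 - <<'E'
from h import *
np.set_printoptions(precision=1,suppress=True)
print(PARK)
for sg in(1,-1):
    for c,y in((BM,BY),(PARK,YAW)):
        print(sg,*[arm.solve_ik(tcpv(c,z),Rlean(y,0,sg)) for z in(0,.12)])
for tl in (35,40):
    print(tl,*[arm.solve_ik(tcpblk(SEAT-b*ex[:2],YAW,z,D(tl)),Rlean(YAW,D(tl),-1)) for z,b in ((0,.13),(.1,.18),(.025,.13),(.015,0),(.015,.15))])
E
```

```text
[ 0.5 -0.1]
1 [ 28.2  39.4  96.7  -0.   43.9 -53.8] [ 28.2  29.2  91.7  -0.   59.1 -53.8]
1 [ -19.9   35.8  108.8   -0.    35.4 -121.2] [ -19.9   23.6  103.3   -0.    53.2 -121.2]
-1 [ 28.2  39.4  96.7  -0.   43.9 126.2] [ 28.2  29.2  91.7  -0.   59.1 126.2]
-1 [-19.9  35.8 108.8  -0.   35.4  58.8] [-19.9  23.6 103.3  -0.   53.2  58.8]
35 [-38.7  43.4 134.8 127.8  33.8 -87.4] [-46.9  23.6 135.4  88.6  29.2 -51.3] [-38.7  38.4 134.  120.4  30.6 -78.7] [-24.6  39.4 118.4 109.6  20.9 -51.5] [-41.7  41.2 136.8 124.5  33.8 -87. ]
40 [-42.2  48.2 137.9 131.8  43.9 -97.2] [-51.3  27.5 139.  100.8  35.5 -69.1] [-42.2  42.9 137.4 126.8  40.2 -90.4] [-26.5  41.8 121.6 124.1  28.4 -68.3] [-45.6  46.4 140.1 128.9  43.8 -97.8]
```

```bash
python3 - <<'E'
from h import *
R=Rlean(BY,0,1);R2=Rlean(YAW,0,1)
arm.grip(.055)
arm.move_to(tcpv(BM,.09),R)
arm.move_l(tcpv(BM,0),feed=.15)
print(arm.current_force().round(2) if hasattr(arm.current_force(),'round') else arm.current_force())
arm.grip(.02);print('w',arm.current_width(),arm.current_t())
arm.move_l(tcpv(BM,.10),feed=.25)
im=arm.snapshot("side");cv2.imwrite("pics/pick1.png",im[150:,150:,::-1])
print(arm.current_force(),arm.current_t())
arm.move_to(tcpv(PARK,.08),R2)
arm.move_l(tcpv(PARK,.0015),feed=.12)
arm.grip(.055)
arm.move_l(tcpv(PARK,.12),feed=.3)
print(arm.current_t(),arm.current_force())
E
```

```text
[-0.29  0.38  0.55]
w 0.027885552443464492 3.4167
[ 0.25196692  0.14953195 -4.96730806] 4.0167
7.5167 [-0.72011435  0.59136256 -0.92437165]
```

```bash
python3 - <<'E'
from h import *
np.set_printoptions(precision=2,suppress=True)
R=Rdown(1)
arm.move_to(tcpbar(0,.09),R)
im=arm.snapshot("side");cv2.imwrite("pics/s1.png",cv2.resize(im[150:330,200:440],None,fx=3.3,fy=3.3)[:,:,::-1])
arm.grip(.04)
arm.move_l(tcpbar(0,.03),feed=.15)
im=arm.snapshot("top");cv2.imwrite("pics/t1.png",cv2.resize(im[140:300,200:360],None,fx=3.7,fy=3.7)[:,:,::-1])
print(arm.current_t(),arm.current_force())
E
```

```text
10.15 [-0.62  0.2   0.68]
```

View pics/s1.png

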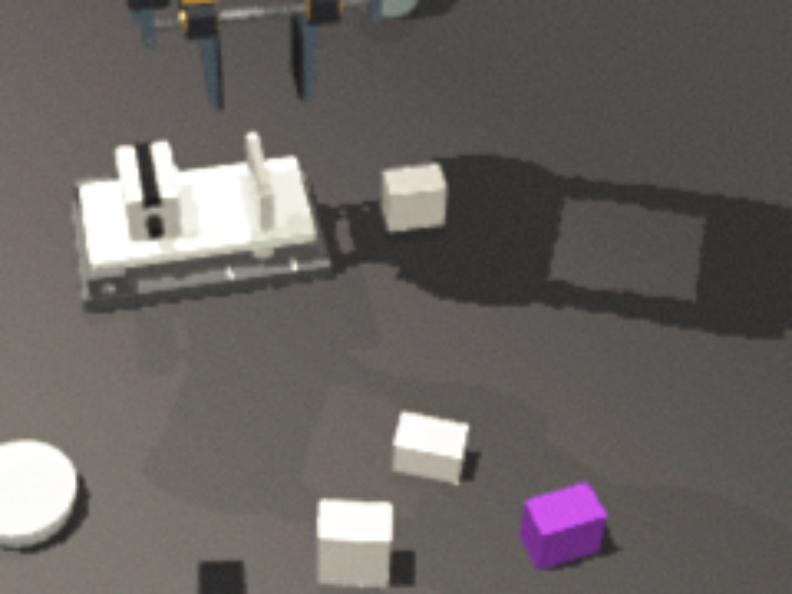

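View pics/t1.png

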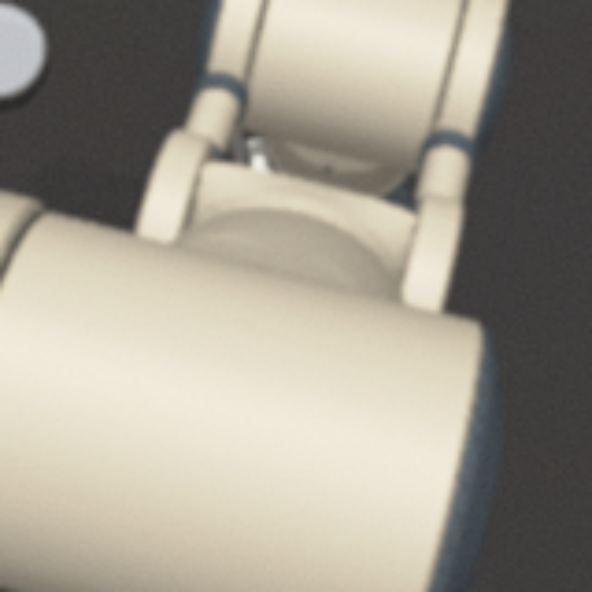

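The side view shows the block parked square in front of the base, at crop (413,195), and the open fingers straddling the bar at crop (255,150). The arm hides the base in the top view. Next I grip the bar and raise the plate.

```bash
python3 - <<'E'
from h import *
np.set_printoptions(precision=2,suppress=True)
arm.move_l(tcpbar(0),feed=.1)
print(arm.current_force())
arm.grip(.005);print('w',arm.current_width(),arm.current_force())
for a in (.08,.2,.32,.44,.56,.65,.72):
    arm.move_l(tcpbar(a),feed=.08)
    f=np.array(arm.current_force());print(a,arm.current_t(),f,arm.current_width())
    if np.linalg.norm(f)>60: break
im=arm.snapshot("side");cv2.imwrite("pics/s2.png",cv2.resize(im[130:270,180:360],None,fx=4.4,fy=4.2)[:,:,::-1])
E
```

```text
[ 0.66 -0.34  0.17]
w 0.009675850066339949 [-1.56  0.76  4.32]
0.08 11.4583 [-1.22 -1.99 -2.15] 0.008906391234810797
0.2 11.8083 [-5.73 -2.64  1.69] 0.00913792844205989
0.32 12.1583 [-9.59 -3.28  6.05] 0.009161222851580825
0.44 12.5083 [-14.14  -2.59  12.34] 0.009354620024553312
0.56 12.8583 [-18.83  -1.73  23.27] 0.009177509992726839
0.65 13.1583 [-17.68   0.73  25.87] 0.009568442771691155
0.72 13.425 [-15.68   1.2   23.53] 0.009219976748985717
```

View pics/s2.png

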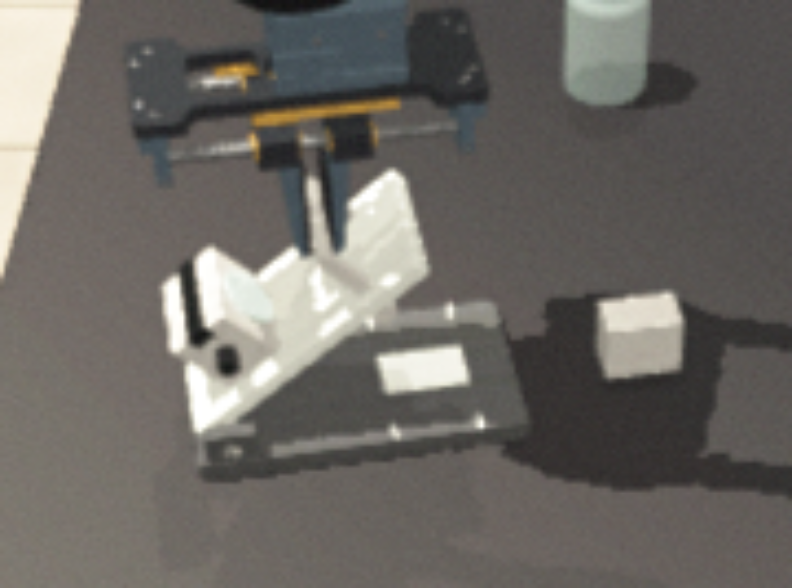

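The plate is up and the seat mark is visible at crop (423,369). Next I release the bar and measure the seat and block again.

```bash
python3 - <<'E'
from h import *
np.set_printoptions(precision=4,suppress=True)
arm.move_l(tcpbar(.732),feed=.05)
arm.grip(.024);print(arm.current_force())
arm.move_l(tcpbar(.732,.07),feed=.2)
p=tcpbar(.732,.13)-.0*ex
im=arm.snapshot("side");cv2.imwrite("pics/side3.png",im[:,:,::-1])
cv2.imwrite("pics/s3.png",cv2.resize(im[130:270,180:360],None,fx=4.4,fy=4.2)[:,:,::-1])
print(arm.current_t())
s=im
g=s.min(2)
def m(thr,box,z):
    x0,y0,x1,y1=box;M=np.zeros_like(g);M[y0:y1,x0:x1]=(g[y0:y1,x0:x1]>thr)
    for c in cv2.findContours(M,cv2.RETR_EXTERNAL,cv2.CHAIN_APPROX_NONE)[0]:
        if cv2.contourArea(c)<60: continue
        P=np.array([ray("side",q[0],z)[:2] for q in c],np.float32);r=cv2.minAreaRect(P*1000)
        mm=cv2.moments(c);print(box,np.round((mm['m10']/mm['m00'],mm['m01']/mm['m00']),1),ray("side",(mm['m10']/mm['m00'],mm['m01']/mm['m00']),z)[:2],r)
print(g[218,250:300],g[195:225,326])
m(170,(263,208,292,228),.015)
for t in(180,): m(t,(312,190,340,225),.041)
E
```

```text
[ 0.3079 -0.3866 -0.0778]
14.7167
[ 73  75  75  76  76  76  79  80  78  77  79  81  75  78  77  87 149 220
 221 217 218 225 235 236 237 236 237 237 237 236 236 236 236 236 238 231
 139  90  85  88  89  88  87  90  86  85  84  53  46  46] [ 82  83  84  84  88 140 209 211 208 207 210 208 198 167 157 160 160 157
 161 156 158 163 157 140  75  46  45  48  49  51]
(263, 208, 292, 228) [275.8 217.4] [ 0.5933 -0.0799] ((593.345703125, -79.8882064819336), (48.683250427246094, 32.87409210205078), 12.420185089111328)
(312, 190, 340, 225) [325.3 204.2] [ 0.4665 -0.1039] ((466.6316223144531, -104.100830078125), (42.8881721496582, 26.49220085144043), 11.15966796875)
```

View pics/s3.png

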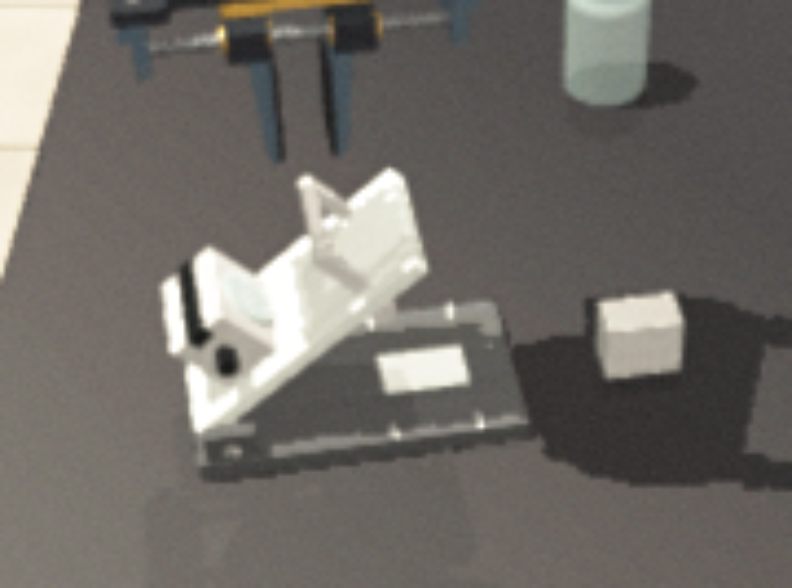

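```bash
cat >> h.py <<'E'
SEAT2=np.array([.5945,-.081])
E
python3 - <<'E'
from h import *
np.set_printoptions(precision=2,suppress=True)
R=Rlean(YAW,TILT,-1)
arm.move_l([*(SEAT-.10*ex[:2]),.26],feed=.3)
arm.move_to(tcpblk(SEAT-.18*ex[:2],YAW,.08),R)
arm.grip(.055)
arm.move_l(tcpblk(PARK,YAW,0),feed=.15);print(arm.current_t(),arm.current_force())
arm.grip(.02);print('w',arm.current_width(),arm.current_force())
arm.move_l(tcpblk(PARK,YAW,.024),feed=.1)
im=arm.snapshot("side");cv2.imwrite("pics/s4.png",cv2.resize(im[130:270,180:380],None,fx=4,fy=4)[:,:,::-1])
print(arm.current_t(),arm.current_force())
E
```

```text
18.5833 [-0.26  0.32  0.46]
w 0.028235596388852112 [-4.35 -2.88  8.96]
19.55 [ 0.25 -0.95 -5.1 ]
```

View pics/s4.png

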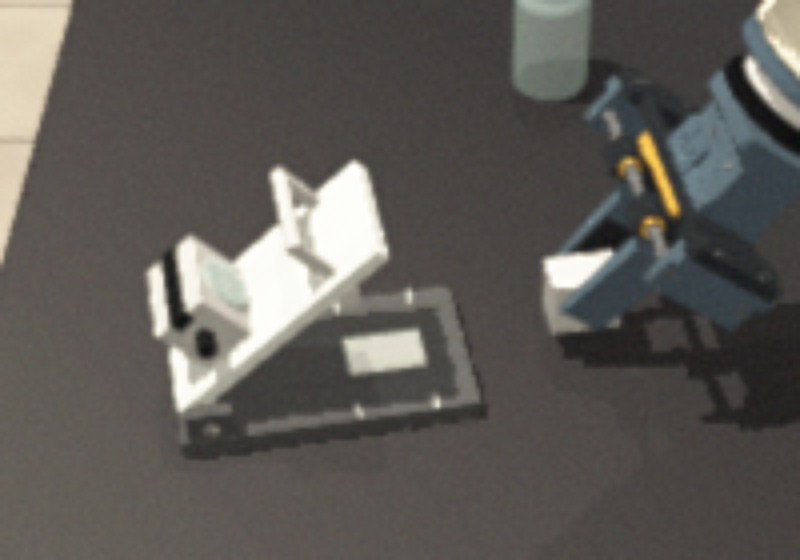

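The block hangs level in the leaning fingers, clear of the bench, with the seat mark at crop (385,352). Next I insert it.

```bash
python3 - <<'E'
from h import *
np.set_printoptions(precision=2,suppress=True)
arm.move_l(tcpblk(SEAT2,YAW,.024),feed=.08);print(arm.current_force())
for z in (.018,.0165,.0155,.015,.0145):
    arm.move_l(tcpblk(SEAT2,YAW,z),feed=.03);f=np.array(arm.current_force());print(z,f)
    if f[2]>1: break
im=arm.snapshot("side");cv2.imwrite("pics/s5.png",cv2.resize(im[130:270,180:380],None,fx=4,fy=4)[:,:,::-1])
print(arm.current_t())
E
```

```text
[ 0.06 -0.93 -2.91]
0.018 [ 0.36 -0.84 -3.2 ]
0.0165 [ 0.21  0.33 -4.06]
0.0155 [ 0.21  0.43 -4.08]
0.015 [-3.94 -1.25  6.62]
22.4667
```

View pics/s5.png

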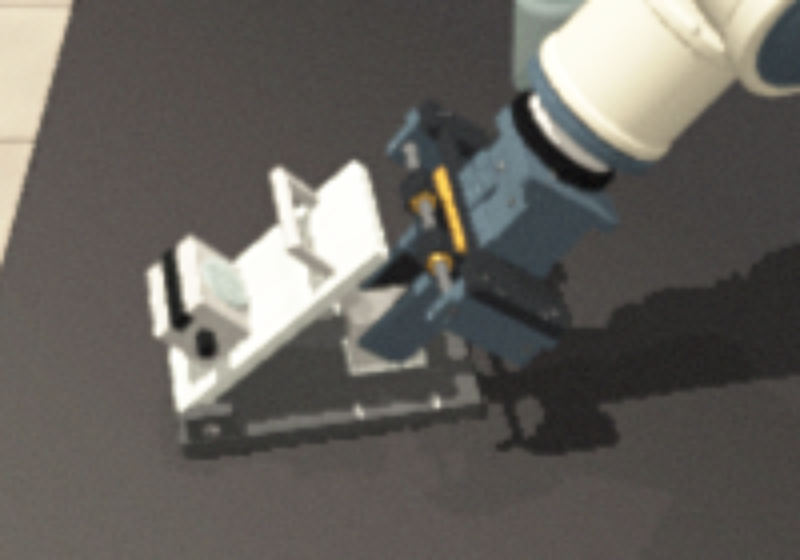

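The block touched down at the base's height, with an upward force of 6.6 N, over the seat. Next I release it, back out and look.

```bash
python3 - <<'E'
from h import *
np.set_printoptions(precision=4,suppress=True)
arm.grip(.05);print(arm.current_width(),arm.current_force())
R=np.array(arm.current_tool_rot())
p=np.array(arm.current_ee_pos())
arm.move_l(p-.03*R[:,2],feed=.1)
arm.move_l(p-.16*R[:,2],feed=.25)
arm.sleep(.2)
im=arm.snapshot("side");cv2.imwrite("pics/side6.png",im[:,:,::-1])
cv2.imwrite("pics/s6.png",cv2.resize(im[160:260,210:330],None,fx=6,fy=6,interpolation=cv2.INTER_CUBIC)[:,:,::-1])
print(arm.current_t())
E
```

```text
0.05021058476078069 [-0.6096  0.461   0.2853]
24.4333
```

View pics/s6.png

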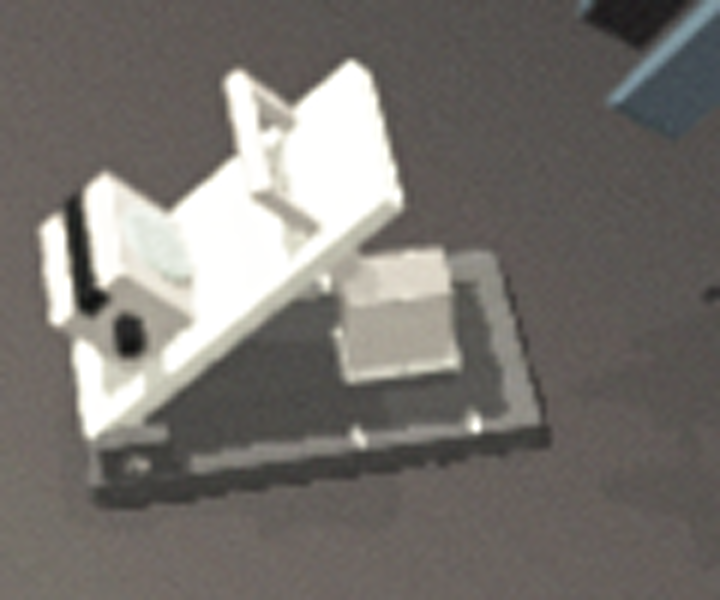

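The block stands square on the mark: a thin even bright rim shows at its left end (crop 340,335), its near side (400,377) and its right end (460,365). Next I lower the plate.

```bash
python3 - <<'E'
from h import *
np.set_printoptions(precision=2,suppress=True)
R=Rdown(1)
p=np.array(arm.current_ee_pos());arm.move_l(p+np.array([0,0,.12]),feed=.3)
arm.move_to([*(SEAT-.10*ex[:2]),.27],R)
arm.grip(.028)
arm.move_l(tcpbar(.732,.06),feed=.25)
arm.move_l(tcpbar(.732,0),feed=.08);print(arm.current_t(),arm.current_force())
arm.grip(.005);print('w',arm.current_width(),arm.current_force())
for a in (.65,.57,.50,.45,.41):
    arm.move_l(tcpbar(a),feed=.06)
    f=np.array(arm.current_force());print(a,arm.current_t(),f,arm.current_width())
    if np.linalg.norm(f)>60: break
im=arm.snapshot("side");cv2.imwrite("pics/s7.png",cv2.resize(im[130:270,190:350],None,fx=4.8,fy=4.2)[:,:,::-1])
E
```

```text
28.5667 [ 0.13 -0.01 -0.15]
w 0.009054495731788705 [-5.78 -0.71  5.21]
0.65 29.3333 [-6.05 -3.    2.08] 0.009424200896541465
0.57 29.6667 [-3.88 -4.72 -1.9 ] 0.009162495894232032
0.5 29.975 [-0.9  -5.24 -4.93] 0.00956798955909552
0.45 30.2333 [-0.15 -7.03 -5.11] 0.009092403848123196
0.41 30.4833 [ 0.98 -5.28 -5.64] 0.009268835218557769
```

View pics/s7.png

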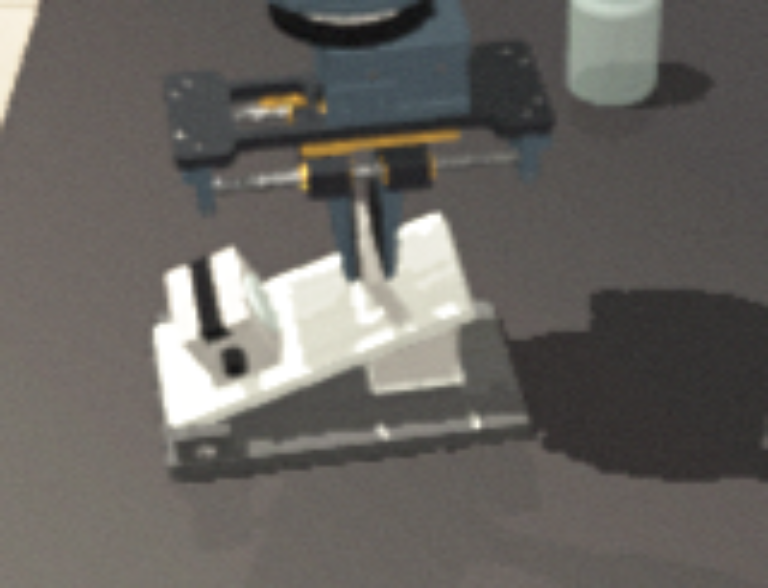

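```bash
python3 - <<'E'
from h import *
np.set_printoptions(precision=2,suppress=True)
arm.move_l(tcpbar(.375),feed=.04);print(arm.current_force())
arm.grip(.026);print(arm.current_force())
arm.sleep(.3)
p=np.array(arm.current_ee_pos());arm.move_l(p+[0,0,.08],feed=.15)
arm.move_l(p+[0,0,.16]-.15*ex,feed=.3)
for i in range(3):
    im=arm.snapshot("side");cv2.imwrite(f"pics/side8_{i}.png",im[:,:,::-1])
    print(arm.current_t()); arm.sleep(1.5)
im=arm.snapshot("side");cv2.imwrite("pics/side8_3.png",im[:,:,::-1])
cv2.imwrite("pics/s8.png",cv2.resize(im[160:260,210:330],None,fx=6,fy=6,interpolation=cv2.INTER_CUBIC)[:,:,::-1])
for i in range(3):
    d=cv2.absdiff(cv2.imread(f"pics/side8_{i}.png")[160:260,210:310],im[160:260,210:310,::-1].copy());print(d.mean(),(d.max(2)>40).sum())
t=arm.snapshot("top");cv2.imwrite("pics/top8.png",t[:,:,::-1])
E
```

```text
[ 1.23 -6.36 -5.26]
[-0.37 -0.62 -0.18]
33.0167
34.5667
36.1167
1.9126 0
1.8991333333333333 0
1.9115333333333333 0
```

View pics/s8.png

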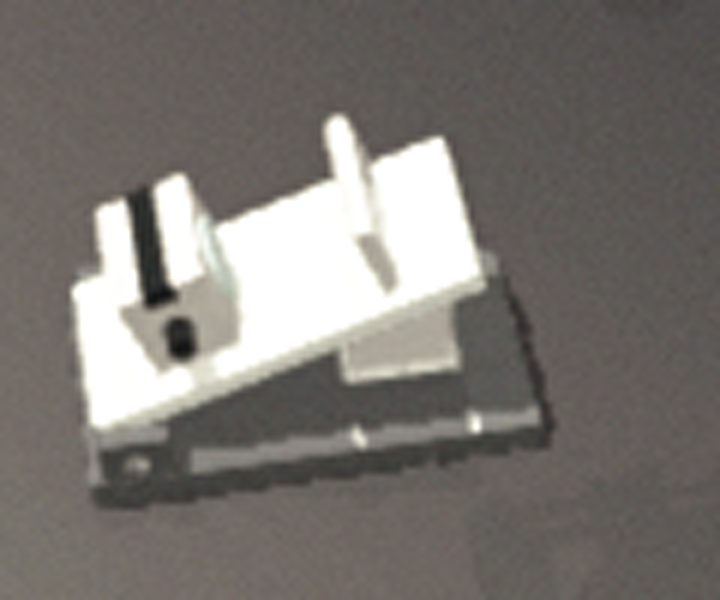

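```bash
python3 - <<'E'
from h import *
np.set_printoptions(precision=1,suppress=True)
def pp(a,x,y,z):
    c,s=np.cos(a),np.sin(a);return HINGE+ex*(x*c+z*s)+ey*y+ez*(-x*s+z*c)
for a in(.31,.349,.375,.41):
    print(a,*[(((proj("side",pp(a,*q))-[210,160])+.5)*6-.5) for q in((-.16,.042,.006),(-.16,.042,.018),(-.16,-.042,.018),(-.125,-.035,.055),(.01,.042,.018))])
E
```

```text
0.31 [486.8 298.8] [477.8 279.5] [443.3 145. ] [339.  123.8] [ 88.4 420.4]
0.349 [481.3 289.1] [471.1 270.1] [436.8 135.5] [329.9 117.6] [ 87.2 421.6]
0.375 [477.3 282.7] [466.3 263.9] [432.2 129.4] [323.7 113.6] [ 86.5 422.4]
0.41 [471.5 274.3] [459.5 255.7] [425.6 121.2] [315.1 108.4] [ 85.5 423.5]
```

View pics/top8.png

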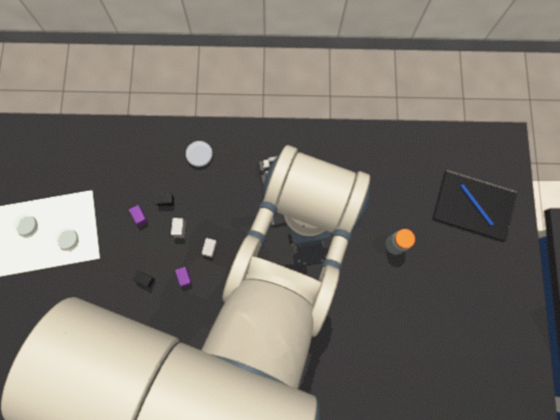

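```bash
python3 - <<'E'
from rig import arm
print(arm.current_t(),arm.current_force());arm.sign_off()
E
```

```text
37.7167 [ 0.57023074 -0.18305464 -0.29803251]
the job is handed in; nothing more can be done
```

I set the table for the 20° reading and handed the job in at 37.7 s; `sign_off` gives no verdict. I could not measure the roller's contact force. I infer contact from the plate angle and the plate being still.

**What I did:**
1. The middle-height block could not be reached with the leaning grasp where it stood. I picked it up vertically and parked it on the bench in front of the base.
2. I raised the plate by the bar to about 0.73 rad commanded and let go; it stayed up.
3. I picked the block up again with the gripper leaning back 40°, stood it on the seat mark, let go and backed out.
4. I lowered the plate by the bar to about 0.375 rad, let go, and it sank onto the block.

**Last checks:**
- **Block:** after release, the picture showed it square on the mark with a thin, even bright rim, so it is within about 2 mm of centre.
- **Plate:** the image corners fit an angle of about 0.345 rad (target 0.349). No movement showed over 4.5 s.
- **Other objects:** the other two blocks, the jar and the dish look unmoved in the last top view. The gripper was clear of everything, and the remaining force reading was under 1 N, which is noise.

**Disagreements:**
- The side-camera positions of the seat and block were 1–2 mm off the robot's own coordinates. I allowed for this by shifting the placing target about 1 mm.
- The lift readings for the block were 4–5 N, against about 4 N expected for steel. I identified it by its height in the two camera views.

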